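# Clear the chest lid and set out the block planes

### The arm

A 7-joint arm with a two-finger parallel gripper is mounted at the origin on the work surface. World frame = base frame: x ahead of the robot, y to its left, z up, the work surface at z = 0. Lengths are in m, angles in rad, forces in N, time in s.
With the tool pointing down it reaches from about 0.425 to 0.925 m from the base axis. Payload 6.8 kg.
Tool frame: the origin (TCP) lies between the finger pads; the fingertips stand r.tips_ahead ahead of it and the grasp point (between the pads) lies 5 mm behind it (r.tips_ahead is the distance from the TCP to the fingertips, in m); z points along the fingers, y is the line along which they close (so a half turn about z gives the same grasp; the last joint's range is limited). The gripper opens to 85 mm and grips with 20 to 120 N. Pads are 22 mm wide; open, the fingers measure 114 mm over their backs; the gripper's body (76 mm by 85 mm) begins 54 mm behind the grasp point. The pads swing forward as they close: fully open they stand 13 mm farther back than shut.
Start: joints at [-1.303, 0.477, 0.022, 1.555, -0.011, 1.109, -0.083], TCP at [0.248, 0.628, 0.221] pointing down, gripper open.
Joint ranges: [-2.96, 2.96], [-0.34, 2.1], [-1.41, 1.46], [0.24, 2.44], [-1.37, 4.51], [0.17, 1.92], [-2.96, 2.96]. Speed limits (rad/s): [2.39, 2.39, 3.14, 3.14, 3.14, 3.14, 3.14].

### API

Orientations are given as a rotation vector (axis times angle).
In Python, from bench import r gives the robot as it stands.
- The arm moves only by the tool move_arm, never from a script. Its argument "rows" is one flat list of numbers, 4 for each row, row after row: the shift along the tool's x, y, z in cm, then the turn about the tool's z in degrees. In form: [tx, ty, tz, twist, tx, ty, tz, twist, ...]. A call has 1 to 10 rows; each row is the pose to reach, as a shift and turn from the pose commanded when the call began, along the tool's axes at that moment; what a row does not reach only later rows make up. A row lasts 1/8 s, in which the tool goes at most 62.5 mm and 10.7 degrees, less where a joint would pass 70% of its speed; a pose out of reach is approached as far as the arm can. A call with a gripper value outside its range is refused whole. "fingers" is the opening, from 0 (shut) to 1 (fully open), set as the call begins (left out, the last holds). The fingers move at their own pace and stop on an object; "newtons" is the grip in N (left out, the last holds). Time passes only in rows, so rows that repeat a pose let the fingers close. It gives the time, the measured TCP pose, the force, the opening and the grip force at its end, in the units of the state.
- r.get_obs(): the state, without advancing time (a new reading comes with each control period).
- r.grab_frame(name): name is "scene" or "side" or "wrist"; returns the picture (384x512x3 uint8, blue, green, red); there is no depth.
- r.camera_params(name): a dict with "fx", "fy", "cx", "cy" (pixels), "world_from_camera" (4x4, takes a point from camera to world coordinates). Camera axes: x right, y down, z forward; pixel columns grow to the right and rows downward; lengths in m; the calibration is good to about 2 mm. A picture is of the moment at which its call begins: read the wrist's pose just before it. camera_params takes no time and is no camera call; for the wrist camera it gives the pose at the moment of the call.
- r.hand_in(): hands the job in; it is judged then, once.
The state is a dict: "clock": time; "joints": joint angles; "qvel": joint speeds; "tau": joint torques, N m; "tcp_pos": TCP position; "orientation": TCP orientation; "contact_force": force on the tool from outside, world axes, zero at the start; "moment": the same for the moment, N m; "grip_width": finger opening in m; "gripper_force": force on a finger pad.
Only numpy, scipy, OpenCV 4.12 (cv2) and the standard library are available. Lean on these libraries where they do the work, as an engineer would, in place of code of your own. Each camera call takes 0.05 s, during which the arm holds its last target. There are 200 camera calls.

### The job

First clear every wooden offcut off the tool chest's lid into the open scrap box; then lift the lid right back until it rests on its stop, and leave it open. Take every block plane out of the chest and lay each one sole-down in a bay of its own on the sloped plane till, lying flat on the slope along the bay. Leave the other things on the bench where they are.

Things in the scene. Friction and masses are not known exactly. Their poses are not given: they have to be found in the camera images.
- chest: plywood tool chest, fixed, 172 (x) x 350 (y) x 85 mm high without the lid, walls and floor 8 mm. Origin: centre of the underside; its front (with the lid's handle) faces its own -x.
- chest_lid (a joint): hinge of the chest's lid, rad: 0 shut, 1.72 = open on its stop, just past upright. Plywood board 172 x 350 x 12 mm, 0.45 kg, hinged along the chest's far (+x) top edge, top face 97 mm above the bench when shut. It falls shut from less than upright and stays open by its own weight beyond. Two or three offcuts lie on it at the start.
- lid_handle (a point): middle of the lid's bar handle: a round steel bar, 12 mm thick, 110 mm long, parallel to the chest's y axis, 36 mm in front of the lid's front edge (bar centre to edge), held by a stem at each end; it moves with the lid and can turn within a light grip
- lid_hinge (a point): point on the hinge axis (which runs along the chest's y), at mid width; the shut handle is 208 mm towards the chest's -x and 6 mm above it
- scrap_box: open dark wooden box, fixed, 200 (x) x 210 (y) x 60 mm high, walls and floor 6 mm. Origin: centre of the underside.
- till_bed: sloping bed of the fixed plane till, 252 mm wide (y), 165 mm usable length (x), slope 0.31 rad, low end (-x) towards the till's front with a 14 mm high lip. Four ribs 8 mm wide and 8 high along x leave three bays 70 mm wide, centred at y = -78, 0, +78 mm. Origin: centre of the bed's upper surface, 72 mm above the bench; x up the slope, z square to the bed
- till: fixed wooden stand that carries the sloping bed; origin on the bench under the bed's middle, front (low side) to its -x. It stands to one side of the chest, the scrap box to the other; which is which varies.
- offcut_a: wood offcut 120 (x) x 44 (y) x 34 mm high, the last 28 mm at +x cut down to an 18 mm wide tenon; lies on the lid, long side roughly along the chest's x. Origin: centre of its underside. May be absent (None).
- offcut_b: wood offcut, plain block 90 (x) x 40 (y) x 40 mm high; lies on the lid, long side roughly along the chest's x. Origin: centre of its underside. May be absent (None).
- offcut_c: wood offcut, plain batten 136 (x) x 34 (y) x 30 mm high; lies on the lid, long side roughly along the chest's x. Origin: centre of its underside. May be absent (None).
- plane_a: metal block plane, 0.4 kg: iron body 136 (x) x 46 (y) x 20 mm, on it a lever cap 60 long (x -42 to +18 mm), 34 wide, 20 to 52 mm above the sole (grasp it here across y), and a round wooden knob at x = +47 mm, 48 mm high. Origin: centre of the sole, x towards the knob, z up. Starts sole-down in the chest along its x; either way round will do on the till. May be absent (None).
- plane_b: metal block plane, 0.4 kg: iron body 136 (x) x 46 (y) x 20 mm, on it a lever cap 60 long (x -42 to +18 mm), 34 wide, 20 to 52 mm above the sole (grasp it here across y), and a round wooden knob at x = +47 mm, 48 mm high. Origin: centre of the sole, x towards the knob, z up. Starts sole-down in the chest along its x; either way round will do on the till. May be absent (None).
- plane_c: metal block plane, 0.4 kg: iron body 136 (x) x 46 (y) x 20 mm, on it a lever cap 60 long (x -42 to +18 mm), 34 wide, 20 to 52 mm above the sole (grasp it here across y), and a round wooden knob at x = +47 mm, 48 mm high. Origin: centre of the sole, x towards the knob, z up. Starts sole-down in the chest along its x; either way round will do on the till. May be absent (None).
- mug: white mug, bystander, 92 mm high; leave it where it is
- glue_bottle: white glue bottle, bystander, 160 mm high; leave it where it is
- try_square: try square with wooden stock and steel blade, flat on the bench in front of the chest, bystander; leave it where it is
- gauge: wooden marking gauge, bystander, 200 mm long, 60 mm high; leave it where it is
- wax_tin: round tin, bystander, 84 mm across, 55 mm high; leave it where it is
There are look-alikes about, which are no part of the job. Leave any orange look-alike of the offcut_b alone. What is shaped like the offcut_c but purple is not meant.

How it is judged:
By the outcome, as a careful person would: the job done as asked, in the order asked, and still so for the second after the job is handed in, with the robot touching nothing.
Of offcut_a, offcut_b, offcut_c only 2 to 3 are there at a start; the rules pass over those that are not, and their reading is None.
Of plane_a, plane_b, plane_c only 2 to 3 are there at a start; the rules pass over those that are not, and their reading is None.
At some moment in a run one of offcut_a, offcut_b, offcut_c may be knocked a few centimetres aside while the robot is not near it.
Once in a run the grip may slacken for a moment while it holds something.
It also fails if it takes over 210 s, if anything falls off the work surface, if the arm or the gripper's body presses on something with over 40 N, if the wrist force passes 120 N, or if a joint passes its speed limit or range.

## Working session

There is one attempt and no reset: what is moved stays moved. The work goes in short steps, Python scripts to look and compute and a tool call to move; the robot and the scene stay as the last step left them, time stands still between calls to the robot, and variables do not carry over. Pictures are saved under pics/ and viewed, at most 14 in all, crops included, and the job is handed in when it is done.

Besides the shell and the picture viewer there is one more tool, called after "Request:" in YAML: its name, and indented under it one key for each argument. move_arm: Moves the arm, as the interface text tells. Its arguments: {"type":"object","properties":{"rows":{"type":"array"},"fingers":{"type":"number"},"newtons":{"type":"number"}},"required":["rows"]}

```bash
ls; mkdir -p pics; python3 - <<'E'
from bench import r
import cv2,numpy as np
o=r.get_obs();print(o['clock'],o['tcp_pos'],o['orientation'],o['grip_width'],r.tips_ahead)
for n in("scene","side"):
    im=r.grab_frame(n);cv2.imwrite(f"pics/{n}0.png",im)
    p=r.camera_params(n);print(n,p['fx'],p['fy'],p['cx'],p['cy']);print(np.round(p['world_from_camera'],3))
a=cv2.imread("pics/scene0.png");b=cv2.imread("pics/side0.png")
cv2.imwrite("pics/s0.png",cv2.resize(a,(800,600)));cv2.imwrite("pics/d0.png",cv2.resize(b,(800,600)))
E
```

```text
pics
0.0 [0.24750414 0.62732554 0.22012944] [-5.86745779e-01 -3.08607115e+00  2.83682124e-03] 0.08528429919915845 0.014
scene 451.63342972043347 451.63342972043347 260.82767602704826 186.77268461505562
[[-0.774  0.431 -0.464  1.077]
 [ 0.633  0.521 -0.573  0.734]
 [-0.005 -0.737 -0.676  0.929]
 [ 0.     0.     0.     1.   ]]
side 381.0386302600094 381.0386302600094 251.4309071374292 191.13888103469188
[[ 0.943 -0.191  0.272  0.169]
 [-0.332 -0.499  0.801 -0.939]
 [-0.018 -0.845 -0.534  0.722]
 [ 0.     0.     0.     1.   ]]
```

View pics/s0.png

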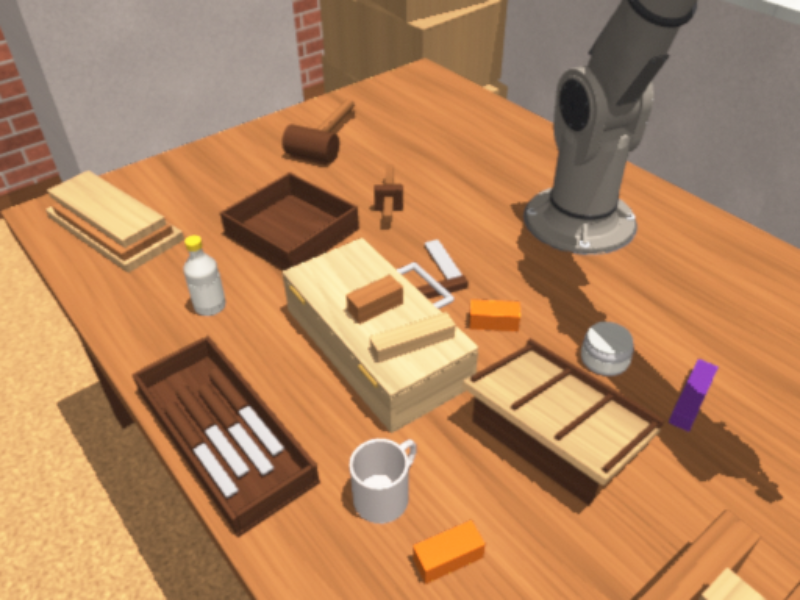

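View pics/d0.png

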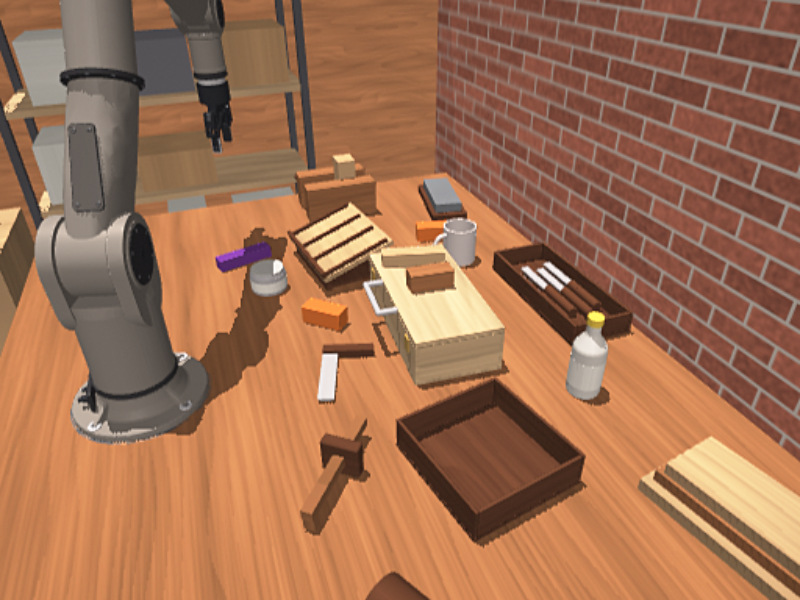

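```bash
cat > h.py <<'E'
import numpy as np,cv2
from bench import r
from scipy.spatial.transform import Rotation as R
def ray(n,uv,P=None):
    p=P or r.camera_params(n);T=np.array(p['world_from_camera'])
    d=T[:3,:3]@np.array([(uv[0]-p['cx'])/p['fx'],(uv[1]-p['cy'])/p['fy'],1.]);return T[:3,3],d
def onz(n,uv,z,P=None):
    o,d=ray(n,uv,P);return o+d*(z-o[2])/d[2]
def proj(n,X,P=None):
    p=P or r.camera_params(n);T=np.array(p['world_from_camera'])
    c=T[:3,:3].T@(np.array(X)-T[:3,3]);return np.array([p['fx']*c[0]/c[2]+p['cx'],p['fy']*c[1]/c[2]+p['cy']])
def tri(uv1,uv2,n1='scene',n2='side'):
    o1,d1=ray(n1,uv1);o2,d2=ray(n2,uv2)
    s=np.linalg.lstsq(np.c_[d1,-d2],o2-o1,rcond=None)[0];a=o1+d1*s[0];b=o2+d2*s[1];return (a+b)/2,np.linalg.norm(a-b)
E
python3 - <<'E'
import cv2
a=cv2.imread("pics/scene0.png");b=cv2.imread("pics/side0.png")
cv2.imwrite("pics/s1.png",cv2.resize(a[145:320,175:435],None,fx=3,fy=3,interpolation=2))
cv2.imwrite("pics/d1.png",cv2.resize(b[120:320,175:375],None,fx=3,fy=3,interpolation=2))
E
```

```text
(no output)
```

View pics/s1.png

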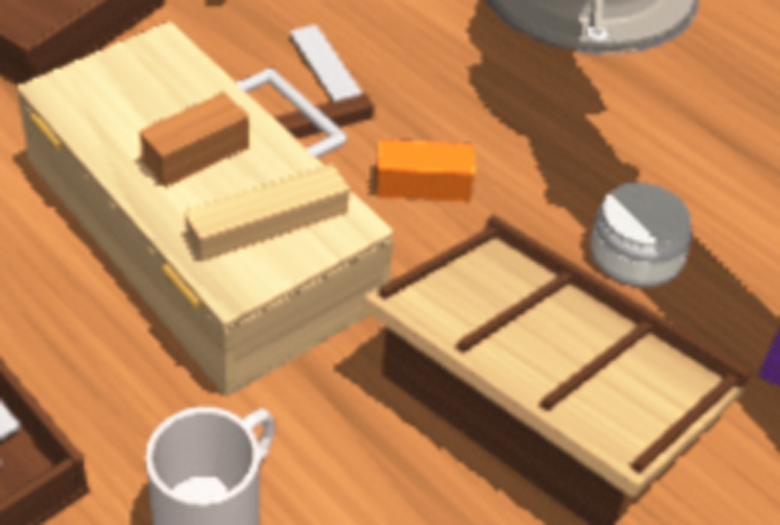

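View pics/d1.png

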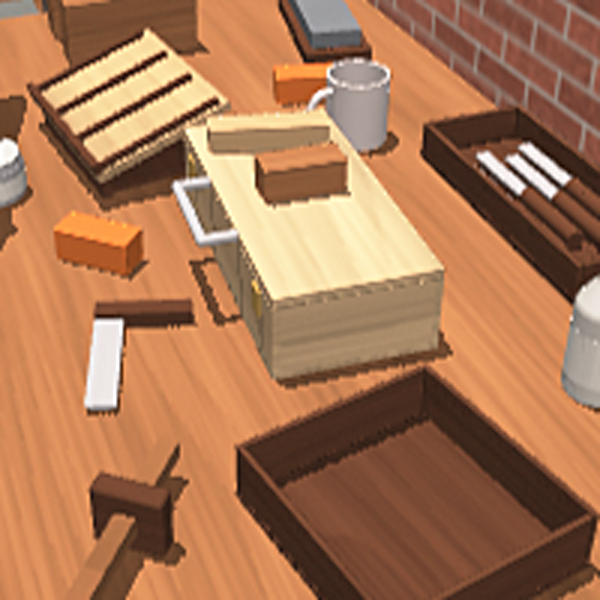

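```bash
cat > m.py <<'E'
from h import *
S=lambda u,v:(175+u/3,145+v/3)
D=lambda u,v:(175+u/3,120+v/3)
np.set_printoptions(precision=4,suppress=True)
print("lid scene");L=[onz('scene',S(*q),.097)[:2] for q in[(172,24),(20,88),(228,325),(391,232)]];print(np.array(L))
print("lid side");L2=[onz('side',D(*q),.097)[:2] for q in[(275,300),(443,272),(322,110),(188,125)]];print(np.array(L2))
f=.64
print("box");print(np.array([onz('scene',(u*f,v*f),.06)[:2] for u,v in[(222,217),(290,177),(357,213),(290,249)]]))
print(np.array([onz('side',D(*q),.06)[:2] for q in[(238,450),(427,370),(597,520)]]))
print("b top scene",np.array([onz('scene',S(*q),.137)[:2] for q in[(142,133),(224,95),(249,112),(160,155)]]))
print("b top side",np.array([onz('side',D(*q),.137)[:2] for q in[(255,156),(336,145),(348,163),(258,173)]]))
print("c top scene",np.array([onz('scene',S(*q),.127)[:2] for q in[(187,213),(335,169),(349,188),(199,236)]]))
print("c top side",np.array([onz('side',D(*q),.127)[:2] for q in[(208,118),(326,122),(329,138),(208,135)]]))
# till ribs: upper-end and lower end in both
for a,b in [((496,222),(30,90)),((462,347),(165,55)),((547,405),(217,102)),((640,466),None)]:
    pass
for a,b in[((572,275),(80,133)),((462,347),(165,56)),((650,325),(52,106)),((547,405),(217,102)),((737,378),(0,0)),((495,219),(100,180)),((745,380),(31,90)),((630,494),(150,30)),((370,296),(228,104))]:
    print(a,b,*tri(S(*a),D(*b)))
for a,b in[((269,72),(208,243)),((343,137),(177,185))]: print('handle',*tri(S(*a),D(*b)))
E
python3 m.py
```

```text
lid scene
[[ 0.4779 -0.1401]
 [ 0.6455 -0.1534]
 [ 0.6708  0.1933]
 [ 0.5041  0.2022]]
lid side
[[ 0.4773 -0.1566]
 [ 0.6412 -0.1715]
 [ 0.6675  0.1762]
 [ 0.5068  0.1979]]
box
[[ 0.6318 -0.424 ]
 [ 0.4436 -0.4609]
 [ 0.4088 -0.2571]
 [ 0.5799 -0.2449]]
[[ 0.3928 -0.2903]
 [ 0.5838 -0.2547]
 [ 0.6218 -0.4553]]
b top scene [[0.6168 0.007 ]
 [0.5317 0.013 ]
 [0.5288 0.0446]
 [0.621  0.0389]]
b top side [[ 0.5294  0.0341]
 [ 0.6173  0.0253]
 [ 0.6132 -0.0142]
 [ 0.5199  0.0001]]
c top scene [[0.6388 0.0997]
 [0.5112 0.1384]
 [0.5173 0.1627]
 [0.6468 0.1263]]
c top side [[0.5167 0.1512]
 [0.6361 0.0942]
 [0.6243 0.0589]
 [0.5039 0.1131]]
(572, 275) (80, 133) [0.3957 0.3087 0.0547] 0.008837021021497356
(462, 347) (165, 56) [0.5381 0.3373 0.1143] 0.033776615937201326
(650, 325) (52, 106) [0.382  0.3866 0.0552] 0.0019161945227144823
(547, 405) (217, 102) [0.5561 0.3718 0.0554] 0.0916183437319389
(737, 378) (0, 0) [0.3833 0.4955 0.136 ] 0.08962091985150128
(495, 219) (100, 180) [0.3926 0.2135 0.0419] 0.01688749423067765
(745, 380) (31, 90) [0.3659 0.4663 0.0466] 0.005576382804705887
(630, 494) (150, 30) [0.5449 0.4897 0.094 ] 0.0008746888855065717
(370, 296) (228, 104) [0.5673 0.2398 0.0947] 0.007384119317199325
handle [ 0.4498 -0.0306  0.089 ] 0.009687086876357479
handle [0.4553 0.0845 0.0906] 0.00538040469555552
```

```bash
cat >> m.py <<'E'
print('TRI')
for a,b in[((172,24),(275,300)),((20,88),(443,272)),((228,325),(322,110)),((391,232),(188,125))]: print(*tri(S(*a),D(*b)))
for a,b in[((222,217),(540*1.0,640.)) ]: pass
for a,b in[((357,213),(397.,425)),((290,249),(493,380)),((222,217),(583,457)),((290,177),(478,522))]: print('box',*tri((a[0]*f,a[1]*f),(b[0]*f,b[1]*f)))
for n in('scene','side'): print(np.linalg.det(np.array(r.camera_params(n)['world_from_camera'])[:3,:3]), proj(n,[0,0,0])/f)
E
python3 m.py | sed -n '/TRI/,$p'
```

```text
TRI
[ 0.4773 -0.1472  0.0913] 0.007122370318875868
[ 0.6441 -0.1621  0.0901] 0.005076163228139588
[0.6702 0.1885 0.0911] 0.005015855183813757
[0.5058 0.2013 0.0963] 0.004152626574825535
box [ 0.3954 -0.2783  0.0416] 0.0014964863646532286
box [ 0.5797 -0.2489  0.0573] 0.003396124993442447
box [ 0.6273 -0.4425  0.0476] 0.0050974427653407315
box [ 0.4332 -0.4869  0.0422] 0.006040900049082099
1.0 [578.2811 218.1339]
1.0000000000000002 [142.57   393.8049]
```

```bash
cat > plan.py <<'E'
from h import *
def plan(*wps):
    """waypoints (x,y,z,tool-y azimuth deg) -> tx,ty,tz,twist from the current pose"""
    o=r.get_obs();M=R.from_rotvec(o['orientation']).as_matrix();p=np.array(o['tcp_pos'])
    a0=np.degrees(np.arctan2(M[1,1],M[0,1]));q=p
    print('tcp',np.round(p,4),'yaz',round(a0,1),'z',np.round(M[:,2],3),'w',round(o['grip_width'],4),'t',round(o['clock'],2),'j7',round(o['joints'][6],2))
    for x,y,z,a in wps:
        t=M.T@(np.array([x,y,z])-p)*100; tw=-((a-a0+90)%180-90)
        print(np.round(t,2),'tw',round(tw,1),'rows',round(max(np.linalg.norm(np.array([x,y,z])-q)/.0625,0),1));q=np.array([x,y,z])
E
python3 -c "
from plan import *
plan((.248,.628,.40,68),(.40,.32,.42,86),(.50,.02,.42,86))"
```

```text
tcp [0.2476 0.6274 0.2202] yaz 68.5 z [-0.    -0.002 -1.   ] w 0.0851 t 0.1 j7 -0.08
[ -0.02   0.04 -17.98] tw 0.5 rows 2.9
[-25.46 -23.03 -19.94] tw -17.5 rows 5.5
[-45.78 -47.27 -19.89] tw -17.5 rows 5.1
```

Request:
move_arm:
  rows: [0,0,-6,0,0,0,-12,0,0,0,-18,0,-5,-4.5,-19,-3,-10,-9,-20,-6,-15,-13.5,-20,-9,-20,-18,-20,-13,-25.5,-23,-20,-17.5,-28,-26,-20,-17.5,-31,-30,-20,-17.5]

```text
clock: 1.35
tcp_pos: [0.4266, 0.2326, 0.4208]
orientation: [-0.112, -3.139, 0.001]
contact_force: [-0.1, -0.3, 0.2]
grip_width: 0.0852
gripper_force: 0.0
```

```bash
python3 -c "
from plan import *
plan((.50,.02,.42,86))"
```

```text
tcp [0.4266 0.2326 0.4208] yaz 85.9 z [-0. -0. -1.] w 0.0852 t 1.35 j7 0.88
[ -8.84 -20.68   0.08] tw -0.1 rows 3.6
```

Request:
move_arm:
  rows: [-2,-5,0,0,-4,-10,0,0,-6,-15,0,0,-8.8,-20.7,0,0,-8.8,-20.7,0,0,-8.8,-20.7,0,0]

```text
clock: 2.1
tcp_pos: [0.4989, 0.0229, 0.4207]
orientation: [-0.111, -3.139, -0.0]
contact_force: [0.2, 0.9, 0.2]
grip_width: 0.0852
gripper_force: 0.0
```

```bash
python3 -c "
from plan import *
plan()
P=r.camera_params('wrist');im=r.grab_frame('wrist');cv2.imwrite('pics/w0.png',im)
import pickle;pickle.dump(P,open('w0.pkl','wb'))
print(P['fx'],P['cx'],P['cy'],np.round(P['world_from_camera'],3))
cv2.imwrite('pics/w0b.png',cv2.resize(im,(800,600)))"
```

```text
tcp [0.4989 0.0229 0.4207] yaz 86.0 z [-0.001  0.    -1.   ] w 0.0852 t 2.1 j7 1.35
303.91264384203316 257.2347274580875 193.63163518783182 [[ 0.07   0.96   0.27   0.43 ]
 [ 0.998 -0.067 -0.019  0.028]
 [ 0.     0.271 -0.963  0.574]
 [ 0.     0.     0.     1.   ]]
```

View pics/w0b.png

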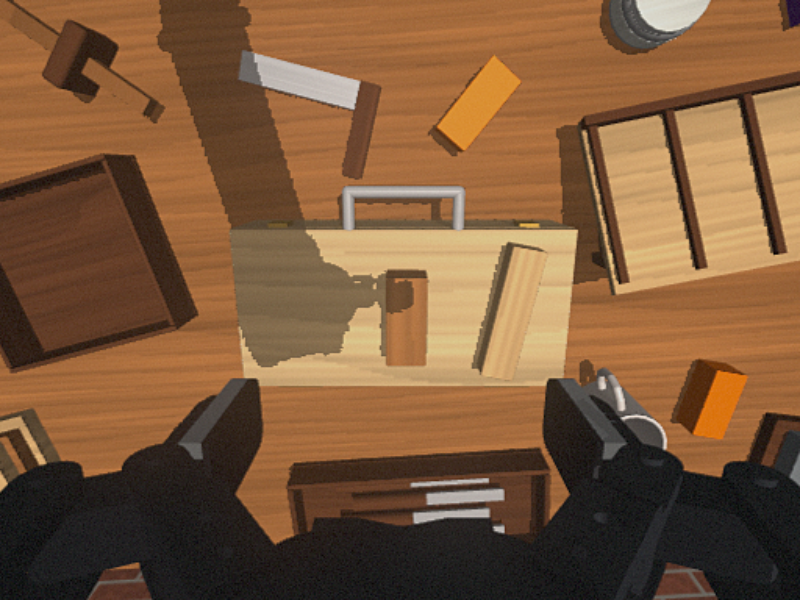

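```bash
python3 - <<'E'
from h import *
import pickle
np.set_printoptions(precision=4,suppress=True)
P=pickle.load(open('w0.pkl','rb'))
W=lambda l,z:np.array([onz('wrist',(u*.64-.18,v*.64-.18),z,P)[:2] for u,v in l])
for n,l,z in [('lid',[(230,229),(577,229),(563,386),(246,385)],.097),('handle',[(346,191),(463,191)],.091),
 ('b',[(386,277),(427,277),(427,366),(386,366)],.137),('c',[(513,247),(547,252),(511,381),(482,374)],.127),
 ('box',[(134,155),(197,316),(12,371)],.06)]:
    q=W(l,z);print(n,q,q.mean(0),np.linalg.norm(np.diff(q,axis=0),axis=1))
    d=q[1]-q[0];print('az',np.degrees(np.arctan2(d[1],d[0])))
d=W([(497,314),(530,313)],.127)
E
```

```text
lid [[ 0.4753 -0.1477]
 [ 0.4995  0.1982]
 [ 0.6707  0.188 ]
 [ 0.6452 -0.1588]] [0.5727 0.0199] [0.3468 0.1715 0.3477]
az 86.0045541860147
handle [[ 0.4468 -0.029 ]
 [ 0.4549  0.0866]] [0.4508 0.0288] [0.1159]
az 86.00552318656717
b [[ 0.5263  0.0059]
 [ 0.529   0.0444]
 [ 0.6193  0.0394]
 [ 0.6165 -0.0012]] [0.5728 0.0221] [0.0386 0.0904 0.0407]
az 86.00326874711654
c [[0.5079 0.1276]
 [0.515  0.1598]
 [0.6462 0.1247]
 [0.6363 0.0952]] [0.5764 0.1268] [0.0329 0.1359 0.0311]
az 77.66951208980586
box [[ 0.3965 -0.2476]
 [ 0.5734 -0.2151]
 [ 0.6251 -0.4438]] [ 0.5317 -0.3022] [0.1799 0.2345]
az 10.400114132445673
```

```bash
python3 -c "
from plan import *
plan((.573,.022,.25,86),(.573,.022,.115,86))"
```

```text
tcp [0.4988 0.0237 0.4207] yaz 86.1 z [-0.001  0.    -1.   ] w 0.0853 t 2.15 j7 1.35
[-7.43  0.33 17.07] tw 0.1 rows 3.0
[-7.44  0.33 30.57] tw 0.1 rows 2.2
```

Request:
move_arm:
  rows: [-4,0.2,5,0,-7.4,0.3,10,0,-7.4,0.3,16,0,-7.4,0.3,21,0,-7.4,0.3,25,0,-7.4,0.3,28,0,-7.4,0.3,30.5,0,-7.4,0.3,30.5,0,-7.4,0.3,30.5,0]
  fingers: 0.75

```text
clock: 3.28
tcp_pos: [0.5738, 0.0213, 0.1169]
orientation: [0.108, 3.139, 0.001]
contact_force: [0.8, 0.3, 0.7]
grip_width: 0.0642
gripper_force: 0.0
```

Request:
move_arm:
  rows: [0,0,0,0,0,0,0,0,0,0,0,0,0,0,0,0,0,0,0,0,0,0,-5,0,0,0,-10,0,0,0,-13,0]
  fingers: 0
  newtons: 50

```text
clock: 4.28
tcp_pos: [0.5741, 0.02, 0.2494]
orientation: [0.111, 3.136, 0.002]
contact_force: [1.3, -0.5, -1.4]
grip_width: 0.0383
gripper_force: 51.2
```

```bash
python3 -c "
from plan import *
plan((.52,-.16,.26,101),(.5035,-.316,.26,101),(.5035,-.316,.05,101))"
```

```text
tcp [0.5741 0.02   0.2494] yaz 85.9 z [ 0.004  0.001 -1.   ] w 0.0383 t 4.28 j7 1.51
[  4.12 -18.34  -1.1 ] tw -15.1 rows 3.0
[  4.67 -34.01  -1.12] tw -15.1 rows 2.5
[  4.74 -34.04  19.88] tw -15.1 rows 3.4
```

Request:
move_arm:
  rows: [1,-5,-1,-5,2,-10,-1,-10,3,-15,-1,-15,4,-20,-1,-15,4.5,-25,-1,-15,4.7,-30,-1,-15,4.7,-34,-1,-15,4.7,-34,4,-15,4.7,-34,8,-15,4.7,-34,12,-15]

```text
clock: 5.52
tcp_pos: [0.5026, -0.3157, 0.1254]
orientation: [-0.3, 3.126, -0.0]
contact_force: [0.7, 0.0, -1.2]
grip_width: 0.0382
gripper_force: 51.2
```

Request:
move_arm:
  rows: [0,0,3,0,0,0,6,0,0,0,8.5,0,0,0,8.5,0,0,0,8.5,0]

```text
clock: 6.15
tcp_pos: [0.5031, -0.3162, 0.0423]
orientation: [-0.3, 3.126, -0.001]
contact_force: [-0.3, -0.4, -1.4]
grip_width: 0.0384
gripper_force: 51.2
```

Request:
move_arm:
  rows: [0,0,0,0,0,0,0,0,0,0,0,0,0,0,-4,0,0,0,-9,0,0,0,-15,0,0,0,-21,0,0,0,-21,0]
  fingers: 0.65

```text
clock: 7.15
tcp_pos: [0.5047, -0.3177, 0.2565]
orientation: [-0.299, 3.118, -0.007]
contact_force: [0.9, 0.2, -0.1]
grip_width: 0.0556
gripper_force: 0.0
```

```bash
python3 -c "
from plan import *
plan((.54,-.1,.25,75.4),(.576,.127,.25,75.4),(.576,.127,.112,75.4))
np.set_printoptions(precision=1,suppress=True)
P=r.camera_params('wrist');im=r.grab_frame('wrist')
im2=r.grab_frame('scene')
c=[np.mean(np.array([proj('wrist',(.576,.127,.127),P)]),0)]
cv2.imwrite('pics/w1.png',np.hstack([cv2.resize(im,(400,300)),cv2.resize(im2[80:290,130:410],(400,300))]))"
```

```text
tcp [ 0.5047 -0.3177  0.2565] yaz 100.9 z [ 0.009 -0.004 -1.   ] w 0.0556 t 7.15 j7 2.43
[-7.59 20.71  0.6 ] tw 25.5 rows 3.5
[-15.43  42.31   0.55] tw 25.5 rows 3.7
[-15.32  42.39  14.35] tw 25.5 rows 2.2
```

View pics/w1.png

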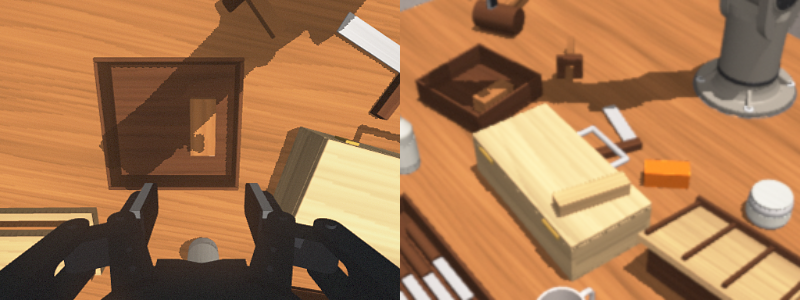

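Request:
move_arm:
  rows: [-2,5.5,0,5,-4,11,0,10,-6,16.5,0,15,-8,22,0,20,-10,27,-2,25.5,-10,32,-4,25.5,-10,37,-6,25.5,-10,42.3,-6,25.5,-10,42.3,-6,25.5,-10,42.3,-6,25.5]

```text
clock: 8.5
tcp_pos: [0.5194, 0.118, 0.3096]
orientation: [-0.397, -3.114, 0.003]
contact_force: [-0.1, -0.6, -1.1]
grip_width: 0.055
gripper_force: 0.0
```

```bash
python3 -c "
from plan import *
plan((.576,.127,.25,75.4),(.576,.127,.112,75.4))
P=r.camera_params('wrist');im=r.grab_frame('wrist');cv2.imwrite('pics/w2.png',cv2.resize(im,(512,384)))
import pickle;pickle.dump(P,open('w2.pkl','wb'))
print([proj('wrist',(x,y,.127),P).round() for x,y in[(.5079,.1276),(.515,.1598),(.6462,.1247),(.6363,.0952)]])
"
```

```text
tcp [0.5194 0.118  0.3096] yaz 75.5 z [-0.002 -0.002 -1.   ] w 0.055 t 8.5 j7 1.07
[-5.26  2.3   5.95] tw 0.1 rows 1.3
[-5.29  2.33 19.75] tw 0.1 rows 2.2
[array([263., 160.]), array([293., 159.]), array([288., 269.]), array([263., 267.])]
```

View pics/w2.png

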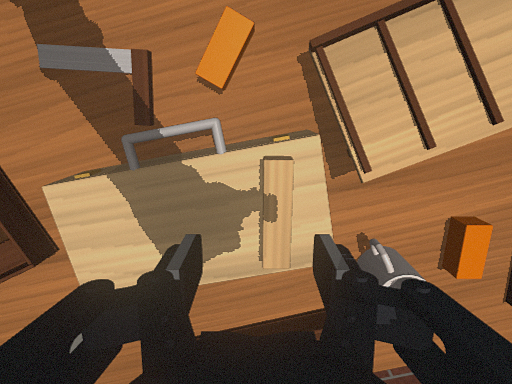

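Request:
move_arm:
  rows: [-3,1.2,4,0,-5.3,2.3,8,0,-5.3,2.3,13,0,-5.3,2.3,17,0,-5.3,2.3,19.7,0,-5.3,2.3,19.7,0,-5.3,2.3,19.7,0]
  fingers: 0.75

```text
clock: 9.43
tcp_pos: [0.5781, 0.1266, 0.1151]
orientation: [0.4, 3.115, 0.0]
contact_force: [0.6, 0.3, 0.3]
grip_width: 0.0642
gripper_force: 0.0
```

Request:
move_arm:
  rows: [0,0,0,0,0,0,0,0,0,0,0,0,0,0,0,0,0,0,0,0,0,0,-5,0,0,0,-10,0,0,0,-13,0]
  fingers: 0

```text
clock: 10.42
tcp_pos: [0.5782, 0.1277, 0.2475]
orientation: [0.397, 3.113, 0.003]
contact_force: [-0.5, 0.4, -0.8]
grip_width: -0.0001
gripper_force: 0.0
```

```bash
python3 -c "
from plan import *
plan((.54,-.1,.25,101),(.5215,-.409,.25,101),(.5215,-.409,.04,101))"
```

```text
tcp [0.5782 0.1277 0.2475] yaz 75.5 z [ 0.004  0.002 -1.   ] w -0.0001 t 10.43 j7 1.18
[ -2.01 -23.    -0.31] tw -25.5 rows 3.7
[ -7.98 -53.37  -0.36] tw -25.5 rows 5.0
[ -7.91 -53.43  20.64] tw -25.5 rows 3.4
```

```bash
python3 -c "
from plan import *
a=r.grab_frame('scene');P=r.camera_params('wrist');b=r.grab_frame('wrist')
cv2.imwrite('pics/m3a.png',a);cv2.imwrite('pics/m3w.png',b)
import pickle;pickle.dump(P,open('w3.pkl','wb'))
cv2.imwrite('pics/m3.png',np.hstack([cv2.resize(a[80:290,130:410],(400,300)),cv2.resize(b,(400,300))]))"
```

```text
(no output)
```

View pics/m3.png

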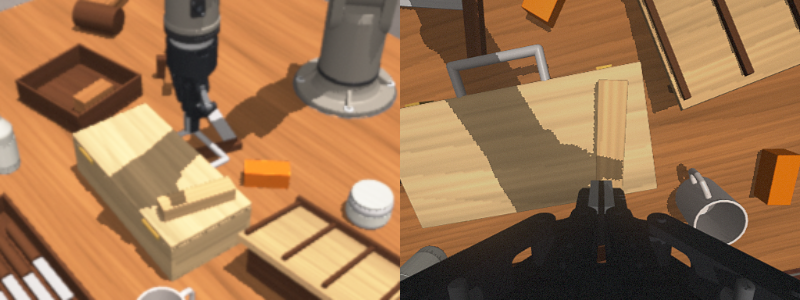

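```bash
python3 -c "
from plan import *
import pickle;P=pickle.load(open('w3.pkl','rb'))
im=cv2.imread('pics/m3w.png')
cv2.imwrite('pics/m4.png',cv2.resize(im[80:260,200:360],(640,720))[:600])
print([onz('wrist',u,.127,P).round(4) for u in [(255,102),(293,105),(284,228),(251,224)]])"
```

```text
[array([0.5087, 0.1452, 0.127 ]), array([0.5194, 0.1767, 0.127 ]), array([0.6302, 0.1429, 0.127 ]), array([0.6179, 0.1127, 0.127 ])]
```

View pics/m4.png

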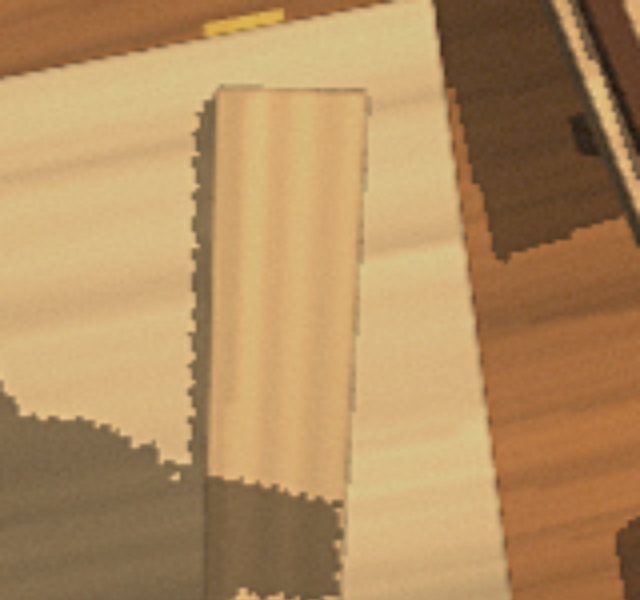

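```bash
python3 -c "
from plan import *
import pickle;P=pickle.load(open('w3.pkl','rb'))
a,b,c,d=[onz('wrist',u,.127,P)[:2] for u in [(254.3,102.7),(291.3,103.2),(285.4,227),(251.4,227)]]
f=(a+b)/2;g=(c+d)/2;e=(g-f)/np.linalg.norm(g-f);print(f,g,np.degrees(np.arctan2(e[1],e[0])),np.linalg.norm(b-a))
m=f+e*.068;az=np.degrees(np.arctan2(e[1],e[0]))+90;print(m,az)
plan((m[0],m[1],.11,az))"
```

```text
[0.51334579 0.16002861] [0.62528621 0.12832514] -15.81304069236521 0.032278377352280584
[0.57877239 0.14149866] 74.1869593076348
tcp [0.5796 0.128  0.2486] yaz 75.5 z [ 0.007  0.003 -1.   ] w -0.0001 t 10.53 j7 1.18
[ 0.5   1.22 13.87] tw 1.3 rows 2.2
```

Request:
move_arm:
  rows: [0.3,0.6,2,1,0.5,1.2,4,1,0.5,1.2,6,1,0.5,1.2,9,1,0.5,1.2,12,1,0.5,1.2,13.8,1,0.5,1.2,13.8,1,0.5,1.2,13.8,1]
  fingers: 0.9

```text
clock: 11.52
tcp_pos: [0.5761, 0.1405, 0.107]
orientation: [0.425, 3.111, 0.001]
contact_force: [-0.1, 0.5, -0.4]
grip_width: 0.0767
gripper_force: 0.0
```

Request:
move_arm:
  rows: [0,0,0,0,0,0,0,0,0,0,0,0,0,0,0,0,0,0,0,0,0,0,0,0]
  fingers: 0

```text
clock: 12.28
tcp_pos: [0.5758, 0.1407, 0.107]
orientation: [0.425, 3.112, 0.001]
contact_force: [-1.3, -0.7, 6.8]
grip_width: 0.0325
gripper_force: 49.8
```

Request:
move_arm:
  rows: [0,0,-3,0,0,0,-7,0,0,0,-11,0,0,0,-15,0]

```text
clock: 12.78
tcp_pos: [0.5751, 0.1404, 0.2573]
orientation: [-0.425, -3.113, 0.0]
contact_force: [-0.1, 0.5, -1.6]
grip_width: 0.0323
gripper_force: 50.2
```

```bash
python3 -c "
from plan import *
plan((.54,-.1,.26,101),(.5225,-.412,.26,101),(.5225,-.412,.035,101))"
```

```text
tcp [0.5751 0.1404 0.2573] yaz 74.5 z [-0. -0. -1.] w 0.0323 t 12.78 j7 1.13
[ -3.06 -24.1   -0.27] tw -26.5 rows 3.9
[ -9.73 -54.63  -0.27] tw -26.5 rows 5.0
[ -9.73 -54.62  22.23] tw -26.5 rows 3.6
```

Request:
move_arm:
  rows: [-1,-6,0,-5,-2,-12,0,-10,-3,-18,0,-15,-4,-24,0,-20,-5.4,-30,0,-26.5,-6.7,-36,0,-26.5,-8,-42,0,-26.5,-9,-48,0,-26.5,-9.7,-54.6,0,-26.5,-9.7,-54.6,0,-26.5]

```text
clock: 14.02
tcp_pos: [0.5186, -0.4179, 0.2561]
orientation: [0.286, -3.126, 0.005]
contact_force: [0.0, -0.3, -1.0]
grip_width: 0.0322
gripper_force: 50.3
```

Request:
move_arm:
  rows: [0,0,5,0,0,0,10,0,0,0,15,0,0,0,19,0,0,0,22,0,0,0,22,0]

```text
clock: 14.78
tcp_pos: [0.5214, -0.4092, 0.0336]
orientation: [0.301, -3.123, -0.006]
contact_force: [-0.4, 0.4, -1.0]
grip_width: 0.0325
gripper_force: 50.3
```

Request:
move_arm:
  rows: [0,0,0,0,0,0,0,0,0,0,0,0,0,0,-4,0,0,0,-9,0,0,0,-15,0,0,0,-21,0,0,0,-26,0]
  fingers: 0.65

```text
clock: 15.78
tcp_pos: [0.5226, -0.4119, 0.2996]
orientation: [-0.299, 3.125, -0.002]
contact_force: [1.4, -0.2, -0.2]
grip_width: 0.0553
gripper_force: 0.0
```

```bash
python3 -c "
from plan import *
b=r.grab_frame('wrist');a=r.grab_frame('side')
cv2.imwrite('pics/m5.png',np.hstack([cv2.resize(a,(400,300)),cv2.resize(b,(400,300))]))
plan((.45,.029,.30,176),(.4508,.0288,.20,176),(.4508,.0288,.09,176))"
```

```text
tcp [ 0.5244 -0.4143  0.3037] yaz 100.9 z [ 0.01  -0.006 -1.   ] w 0.0554 t 15.88 j7 2.57
[-1.100e+00  4.493e+01  1.000e-02] tw -75.1 rows 7.2
[-1.09 44.98 10.01] tw -75.1 rows 1.6
[-0.99 45.07 21.01] tw -75.1 rows 1.8
```

View pics/m5.png

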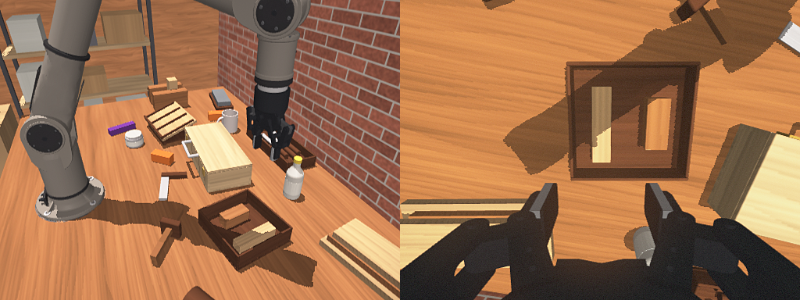

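Request:
move_arm:
  rows: [0,4,0,10.5,0,8,0,21,0,13,0,31.5,0,18,0,42,0,22,0,52.5,0,27,0,63,-0.5,32,0,73.5,-1,36,0,84,-1,41,0,94.5,-1,45,0,105]
  fingers: 0.45

```text
clock: 17.12
tcp_pos: [0.4483, 0.0253, 0.296]
orientation: [-2.108, -2.328, -0.001]
contact_force: [0.5, -0.1, -0.5]
grip_width: 0.0385
gripper_force: 0.0
```

Request:
move_arm:
  rows: [0,0,0,0,0,0,0,0]

```text
clock: 17.38
tcp_pos: [0.4489, 0.0231, 0.296]
orientation: [-2.101, -2.335, -0.0]
contact_force: [0.1, 0.3, -0.4]
grip_width: 0.0385
gripper_force: 0.0
```

```bash
python3 -c "
from plan import *
plan((.4508,.0288,.14,-4),(.4508,.0288,.086,-4))
P=r.camera_params('wrist');b=r.grab_frame('wrist');cv2.imwrite('pics/w6.png',b)
print([proj('wrist',u,P).round() for u in [(.4468,-.029,.091),(.4549,.0866,.091)]])
a=r.grab_frame('side');cv2.imwrite('pics/m6.png',b)
"
```

```text
tcp [0.4489 0.0231 0.296 ] yaz 6.0 z [-0.  0. -1.] w 0.0385 t 17.38 j7 -0.08
[ 0.54  0.26 15.6 ] tw 10.0 rows 2.5
[ 0.53  0.26 21.  ] tw 10.0 rows 0.9
[array([251., 209.]), array([269., 114.])]
```

View pics/m6.png

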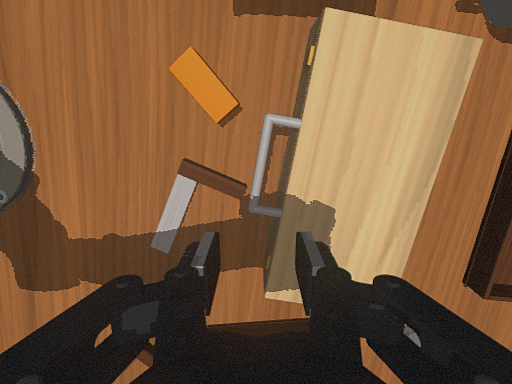

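Request:
move_arm:
  rows: [0.3,0.2,4,10,0.5,0.3,8,10,0.5,0.3,12,10,0.5,0.3,15,10,0.5,0.3,17,10,0.5,0.3,19,10,0.5,0.3,21,10,0.5,0.3,21,10,0.5,0.3,21,10]
  fingers: 0.36

```text
clock: 18.6
tcp_pos: [0.4519, 0.0285, 0.0866]
orientation: [2.299, 2.141, 0.0]
contact_force: [-0.0, -0.1, 0.1]
grip_width: 0.031
gripper_force: 0.0
```

```bash
python3 -c "
from plan import *
o=r.get_obs();print(o['contact_force'])
plan((.4508,.0288,.086,-4))
P=r.camera_params('wrist');print([proj('wrist',u,P).round() for u in [(.4468,-.029,.091),(.4549,.0866,.091)]])"
```

```text
[-0.04347919 -0.06264437  0.11911113]
tcp [0.4519 0.0285 0.0866] yaz -4.1 z [ 0.  0. -1.] w 0.031 t 18.6 j7 0.08
[ 0.03 -0.11  0.06] tw -0.1 rows 0.0
[array([256., 333.]), array([256., 131.])]
```

Request:
move_arm:
  rows: [0,0,0,0,0,0,0,0,0,0,0,0,0,0,0,0]
  fingers: 0
  newtons: 35

```text
clock: 19.1
tcp_pos: [0.4521, 0.0293, 0.0867]
orientation: [2.298, 2.142, 0.002]
contact_force: [-0.0, -0.3, 6.1]
grip_width: 0.0001
gripper_force: 3.4
```

```bash
python3 -c "
from plan import *
P=r.camera_params('wrist');b=r.grab_frame('wrist');a=r.grab_frame('side')
cv2.imwrite('pics/m7.png',np.hstack([cv2.resize(a[150:250,200:300],(400,400)),b[:,60:460]]) if 0 else np.hstack([cv2.resize(a[140:240,190:290],(384,384),interpolation=2),b[:,90:490]]))"
```

```text
(no output)
```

View pics/m7.png

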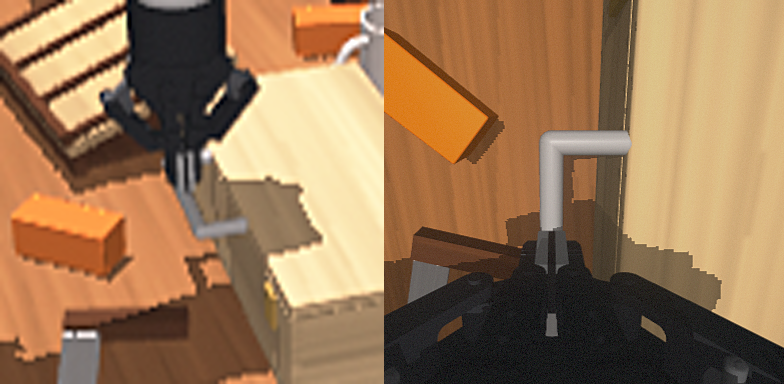

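```bash
python3 -c "
from plan import *
import pickle
P=r.camera_params('wrist');P0=pickle.load(open('w0.pkl','rb'));o=r.get_obs();print(o['contact_force'],o['grip_width'])
print('camz',np.array(P['world_from_camera'])[:3,3])
def tr(l):
    A=[];B=[]
    for uv,p in l:
        c,d=ray('wrist',uv,p);d=d/np.linalg.norm(d);M=np.eye(3)-np.outer(d,d);A.append(M);B.append(M@c)
    return np.linalg.solve(sum(A),sum(B))
print(tr([((258,143),P),((459.5*.64,191*.64),P0)]))
for z in(.07,.08,.091,.1): print(z,[onz('wrist',u,z,P).round(4) for u in((247,200),(269,200),(258,143))])
# lid front edge seen at x=632-> 
print(onz('wrist',(632-294,40),.097,P),onz('wrist',(624-294,200),.097,P))
"
```

```text
[-0.78021142  0.25508285  6.4130903 ] 9.105848035630772e-05
camz [0.45640438 0.09808034 0.23988766]
[0.4552151  0.08256891 0.09695544]
0.07 [array([0.447, 0.047, 0.07 ]), array([0.4598, 0.0461, 0.07  ]), array([0.4557, 0.0795, 0.07  ])]
0.08 [array([0.4476, 0.05  , 0.08  ]), array([0.4596, 0.0491, 0.08  ]), array([0.4557, 0.0806, 0.08  ])]
0.091 [array([0.4482, 0.0533, 0.091 ]), array([0.4594, 0.0525, 0.091 ]), array([0.4558, 0.0818, 0.091 ])]
0.1 [array([0.4487, 0.056 , 0.1   ]), array([0.4592, 0.0552, 0.1   ]), array([0.4558, 0.0828, 0.1   ])]
[0.49296066 0.12365025 0.097     ] [0.48919962 0.0522274  0.097     ]
```

Request:
move_arm:
  rows: [0,0,-0.3,0,0,0,-0.3,0,0,0,-0.3,0]

```text
clock: 19.58
tcp_pos: [0.4511, 0.0293, 0.089]
orientation: [-2.298, -2.141, 0.0]
contact_force: [-0.3, 0.1, -0.2]
grip_width: -0.0001
gripper_force: 0.0
```

Request:
move_arm:
  rows: [0,0,-0.5,0,0,0,-1,0,0,0,-1,0,0,0,-1,0]

```text
clock: 20.08
tcp_pos: [0.4513, 0.0293, 0.0991]
orientation: [-2.298, -2.141, -0.0]
contact_force: [0.7, -0.4, 0.4]
grip_width: -0.0003
gripper_force: 0.0
```

Request:
move_arm:
  rows: [0,0,-2,0,0,0,-2,0,0,0,-2,0,0,0,0,0,0,0,1.5,0,0,0,3.3,0,0,0,3.3,0,0,0,3.3,0]
  fingers: 0.36

```text
clock: 21.08
tcp_pos: [0.4514, 0.029, 0.0661]
orientation: [-2.298, -2.141, 0.001]
contact_force: [-0.0, -0.0, 1.2]
grip_width: 0.031
gripper_force: 0.0
```

Request:
move_arm:
  rows: [0,0,0,0,0,0,0,0,0,0,0,0,0,0,0,0,0,0,0,0]
  fingers: 0
  newtons: 30

```text
clock: 21.7
tcp_pos: [0.452, 0.0293, 0.0666]
orientation: [2.298, 2.142, 0.002]
contact_force: [-0.0, -1.2, 6.1]
grip_width: 0.0108
gripper_force: 30.0
```

```bash
python3 -c "
import numpy as np
p=np.hypot(208,6);f=np.arctan2(6,208)
for t in np.arange(.1,1.75,.1): print(round(t,2),round((208-p*np.cos(t+f))/10,1),round(-(p*np.sin(t+f)-6)/10,1))
print((208-p*np.cos(1.72+f))/10,-(p*np.sin(1.72+f)-6)/10)"
```

```text
0.1 0.2 -2.1
0.2 0.5 -4.1
0.3 1.1 -6.1
0.4 1.9 -8.1
0.5 2.8 -9.9
0.6 4.0 -11.6
0.7 5.3 -13.3
0.8 6.7 -14.7
0.9 8.3 -16.1
1.0 10.1 -17.2
1.1 11.9 -18.2
1.2 13.8 -19.0
1.3 15.8 -19.6
1.4 17.9 -20.0
1.5 19.9 -20.2
1.6 22.0 -20.2
1.7 24.1 -19.9
24.485268425247185 -19.87971671273497
```

Request:
move_arm:
  rows: [0,0.2,-2.1,0,0,0.5,-4.1,0,0,1.1,-6.1,0,0,1.9,-8.1,0,0,2.8,-9.9,0]

```text
clock: 22.32
tcp_pos: [0.4783, 0.0274, 0.1651]
orientation: [-2.296, -2.141, 0.002]
contact_force: [1.1, 1.1, -4.3]
grip_width: 0.0105
gripper_force: 29.2
```

```bash
python3 -c "
from plan import *
plan((.4515,.0293,.0665,-4.1))"
```

```text
tcp [0.4783 0.0274 0.1651] yaz -4.0 z [-0.002  0.    -1.   ] w 0.0105 t 22.32 j7 -0.01
[ 0.   -2.67  9.86] tw 0.1 rows 1.6
```

Request:
move_arm:
  rows: [0,1.2,-1.7,0,0,2.5,-3.4,0,0,3.9,-4.8,0,0,5.5,-6.2,0,0,7.3,-7.3,0,0,9.1,-8.3,0,0,11,-9.1,0,0,13,-9.7,0,0,15.1,-10.1,0,0,17.1,-10.3,0]

```text
clock: 23.58
tcp_pos: [0.6505, 0.0152, 0.2691]
orientation: [-2.297, -2.141, -0.001]
contact_force: [-1.4, 0.3, -4.2]
grip_width: 0.011
gripper_force: 30.3
```

Request:
move_arm:
  rows: [0,1.05,0,0,0,2.1,0,0,0,3.1,0.1,0,0,4.2,0.25,0,0,4.5,0.3,0,0,4.5,0.3,0,0,4.5,0.3,0]

```text
clock: 24.45
tcp_pos: [0.6947, 0.0121, 0.265]
orientation: [-2.298, -2.142, -0.0]
contact_force: [0.1, 0.4, 4.6]
grip_width: 0.0106
gripper_force: 32.7
```

Request:
move_arm:
  rows: [0,0,0,0,0,0,0,0,0,0,-0.5,0,0,0,-3,0,0,0,-7,0,0,0,-12,0,0,0,-16,0,0,0,-16,0]
  fingers: 0.45

```text
clock: 25.45
tcp_pos: [0.696, 0.011, 0.4292]
orientation: [2.296, 2.138, 0.008]
contact_force: [0.2, -0.1, 0.9]
grip_width: 0.0384
gripper_force: 0.0
```

```bash
python3 -c "
from plan import *
plan((.5,.02,.42,86))"
```

```text
tcp [0.696  0.011  0.4292] yaz -4.1 z [ 0.006  0.    -1.   ] w 0.0384 t 25.45 j7 0.06
[ -0.49 -19.62   0.8 ] tw 89.9 rows 3.1
```

Request:
move_arm:
  rows: [0,-2,0,-10,0,-4,0,-20,0,-7,0,-30,0,-10,0,-40,0,-13,0,-50,0,-16,0,-60,-0.3,-18,0.5,-70,-0.5,-19.6,0.8,-80,-0.5,-19.6,0.8,-90,-0.5,-19.6,0.8,-90]

```text
clock: 26.7
tcp_pos: [0.4984, 0.0207, 0.4163]
orientation: [-0.113, -3.138, -0.0]
contact_force: [0.1, 0.4, -0.2]
grip_width: 0.0383
gripper_force: 0.0
```

```bash
python3 -c "
from plan import *
plan()
P=r.camera_params('wrist');b=r.grab_frame('wrist');cv2.imwrite('pics/w8.png',b)
import pickle;pickle.dump(P,open('w8.pkl','wb'))
cv2.imwrite('pics/w8b.png',cv2.resize(b,(800,600)))"
```

```text
tcp [0.4984 0.0207 0.4163] yaz 85.9 z [-0.001  0.    -1.   ] w 0.0383 t 26.7 j7 1.36
```

View pics/w8b.png

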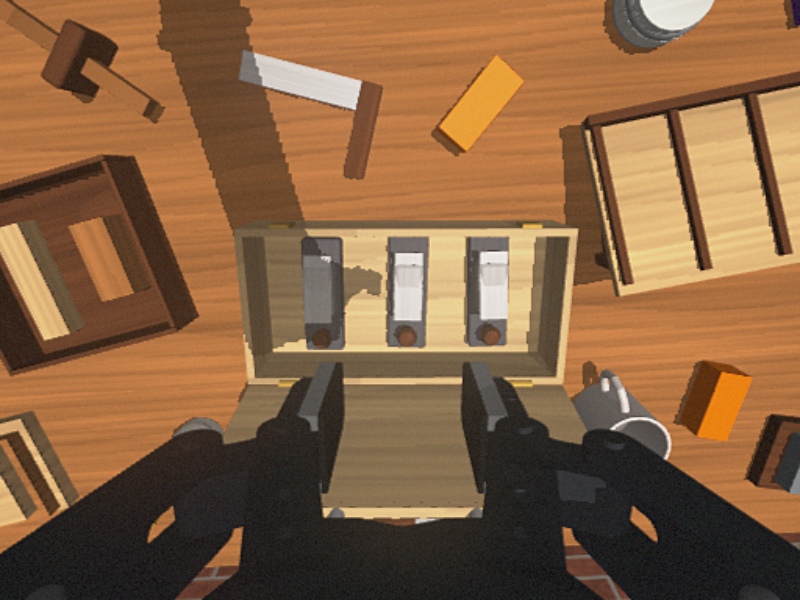

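```bash
python3 -c "
from plan import *
np.set_printoptions(linewidth=200)
for n in('scene','side'):
    im=r.grab_frame(n);cv2.imwrite('pics/bar_'+n+'.png',im)
    for off in(-.03,0,.03):
        ps=[proj(n,(.695+.07*off,.012+off,z)) for z in(.25,.27,.291,.31)]
        print(n,[p.round(0) for p in ps])
        a,b=ps[0],ps[-1];L=24
        q=[a+(b-a)*t for t in np.linspace(0,1,L)]
        print([int(im[int(v+.5),int(u+.5)].astype(int).sum()//3) for u,v in q],'sat',[int(np.ptp(im[int(v+.5),int(u+.5)].astype(int))) for u,v in q])
"
```

```text
scene [array([187., 163.]), array([186., 156.]), array([185., 149.]), array([184., 142.])]
[126, 171, 210, 214, 220, 224, 222, 222, 210, 162, 156, 189, 186, 216, 227, 232, 232, 233, 221, 217, 173, 120, 87, 82] sat [63, 86, 84, 81, 76, 72, 73, 73, 78, 40, 8, 8, 8, 8, 6, 6, 6, 7, 18, 18, 56, 79, 75, 74]
scene [array([193., 169.]), array([192., 163.]), array([191., 156.]), array([190., 149.])]
[135, 135, 183, 222, 224, 225, 224, 219, 194, 159, 159, 170, 201, 223, 222, 231, 232, 224, 189, 135, 135, 107, 149, 149] sat [66, 66, 88, 73, 71, 69, 72, 76, 84, 49, 49, 15, 9, 7, 5, 5, 6, 8, 23, 42, 42, 82, 124, 136]
scene [array([200., 176.]), array([199., 170.]), array([198., 162.]), array([197., 156.])]
[201, 169, 169, 211, 223, 225, 224, 217, 188, 162, 161, 181, 181, 212, 226, 232, 232, 217, 218, 161, 95, 95, 59, 50] sat [89, 86, 86, 83, 72, 70, 71, 78, 73, 27, 28, 9, 9, 9, 6, 6, 5, 8, 8, 16, 26, 26, 40, 44]
side [array([318., 137.]), array([318., 131.]), array([319., 124.]), array([319., 118.])]
[216, 133, 76, 76, 93, 107, 121, 120, 105, 105, 94, 91, 80, 94, 158, 209, 242, 253, 203, 116, 98, 98, 102, 100] sat [88, 90, 75, 75, 70, 59, 48, 48, 59, 59, 67, 74, 51, 8, 3, 12, 5, 0, 24, 69, 91, 91, 85, 80]
side [array([313., 133.]), array([314., 127.]), array([314., 120.]), array([315., 114.])]
[233, 146, 146, 84, 102, 114, 115, 106, 106, 99, 98, 94, 83, 83, 118, 181, 232, 255, 191, 191, 81, 92, 93, 96] sat [59, 90, 90, 68, 62, 56, 53, 65, 65, 76, 79, 81, 51, 51, 9, 7, 6, 0, 26, 26, 88, 81, 79, 79]
side [array([310., 129.]), array([310., 123.]), array([310., 117.]), array([311., 111.])]
[167, 167, 79, 92, 108, 118, 118, 109, 100, 98, 94, 94, 88, 82, 140, 204, 204, 253, 200, 102, 73, 80, 80, 81] sat [91, 91, 61, 61, 55, 55, 55, 63, 72, 79, 87, 87, 71, 19, 4, 12, 12, 3, 25, 56, 75, 69, 69, 68]
```

```bash
cat > pl.py <<'E'
from plan import *
import pickle
P=pickle.load(open('w8.pkl','rb'));im=cv2.imread('pics/w8.png')
s=.64
def W(u,v,z): return onz('wrist',(u*s-.18,v*s-.18),z,P)[:2]
np.set_printoptions(precision=4,suppress=True)
ex=np.array([np.cos(np.radians(-4)),np.sin(np.radians(-4))])
for n,(u0,u1,v0,v1,ku,kv) in dict(p1=(301,343,237,348,321,337),p2=(388,428,237,347,406,335),p3=(466,508,237,346,490,334)).items():
    c=np.mean([W(u0,v0,.02),W(u1,v0,.02),W(u0,v1,.02),W(u1,v1,.02)],0)
    k=W(ku,kv,.056)
    print(n,'body',c,'len',np.linalg.norm(W(u0,v0,.02)-W(u0,v1,.02)),'from knob',k-ex*.047,'cap',k-ex*.059)
# white cap masks, shaded too
hsv=cv2.cvtColor(im,cv2.COLOR_BGR2HSV)
m=((hsv[...,1]<40)&(hsv[...,2]>150)).astype(np.uint8);m[:150]=0;m[225:]=0;m[:,:160]=0;m[:,360:]=0
for c in cv2.findContours(m,0,2)[0]:
    if cv2.contourArea(c)>150:
        q=cv2.minAreaRect(c);b=cv2.boxPoints(q);w=np.array([onz('wrist',p,.06,P)[:2] for p in b]);print('cap',q,w.mean(0),w)
E
python3 pl.py
```

```text
p1 body [ 0.5661 -0.08  ] len 0.13727389013970295 from knob [ 0.5605 -0.0768] cap [ 0.5485 -0.076 ]
p2 body [0.5727 0.0227] len 0.1357399106629483 from knob [0.565  0.0206] cap [0.553  0.0214]
p3 body [0.5788 0.1169] len 0.13451379009609615 from knob [0.5706 0.1165] cap [0.5586 0.1174]
cap ((261.0, 183.5), (43.0, 18.0), 90.0) [0.5554 0.0235] [[0.5162 0.0109]
 [0.5184 0.0412]
 [0.5946 0.0367]
 [0.5923 0.0051]]
cap ((315.4999694824219, 182.49998474121094), (16.999996185302734, 42.99999237060547), 0.0) [0.5603 0.1173] [[0.5974 0.1017]
 [0.5211 0.1037]
 [0.5231 0.1324]
 [0.5995 0.1315]]
```

```bash
python3 -c "
from plan import *
import pickle
P=pickle.load(open('w2.pkl','rb'));P8=pickle.load(open('w8.pkl','rb'))
np.set_printoptions(precision=4,suppress=True)
def show(P,l):
  for a,b in l:
    A=onz('wrist',a,.0544,P);B=onz('wrist',b,.105,P);d=B-A
    print(A,B,'len',np.linalg.norm(d),'az',np.degrees(np.arctan2(d[1],d[0])),'mid',(A+B)[:2]/2)
show(P,[((317,52),(368,172)),((379,24),(433,148)),((444,2),(498,122))])
show(P8,[((a*.64,b*.64),(c*.64,d*.64)) for a,b,c,d in[(596,125,627,284),(675,112,705,269),(753,95,784,254)]])"
```

```text
[0.406  0.223  0.0544] [0.5567 0.2451 0.105 ] len 0.16047656593096474 az 8.338844172793037 mid [0.4813 0.2341]
[0.3942 0.3015 0.0544] [0.5472 0.3232 0.105 ] len 0.162580197920682 az 8.075295913448652 mid [0.4707 0.3124]
[0.3902 0.3794 0.0544] [0.5359 0.3982 0.105 ] len 0.15534365156367236 az 7.32634332035864 mid [0.4631 0.3888]
[0.4003 0.2264 0.0544] [0.5564 0.2437 0.105 ] len 0.16501983375482876 az 6.315061853755902 mid [0.4784 0.235 ]
[0.3935 0.3057 0.0544] [0.5465 0.3203 0.105 ] len 0.16175926447971456 az 5.456897165038533 mid [0.47  0.313]
[0.383  0.3825 0.0544] [0.5368 0.3967 0.105 ] len 0.162490033618878 az 5.268495469800048 mid [0.4599 0.3896]
```

```bash
python3 -c "
from plan import *
plan((.568,.1165,.2,86),(.568,.1165,.025,86))"
```

```text
tcp [0.499  0.0207 0.4166] yaz 85.8 z [-0.001  0.    -1.   ] w 0.0383 t 26.85 j7 1.36
[-6.2  10.06 21.65] tw -0.2 rows 3.9
[-6.22 10.06 39.15] tw -0.2 rows 2.8
```

Request:
move_arm:
  rows: [-2,3,5,0,-4,6,10,0,-6.2,10,15,0,-6.2,10,20,0,-6.2,10,25,0,-6.2,10,30,0,-6.2,10,33,0,-6.2,10,33,0]
  fingers: 0.65

```text
clock: 27.85
tcp_pos: [0.5659, 0.1158, 0.0846]
orientation: [-0.113, -3.134, 0.003]
contact_force: [-0.6, -0.2, 0.3]
grip_width: 0.0557
gripper_force: 0.0
```

```bash
cat > chk.py <<'E'
from plan import *
def cap(z=.06,box=None):
    """white lever caps seen by the wrist camera: centre on plane z"""
    P=r.camera_params('wrist');im=r.grab_frame('wrist');h=cv2.cvtColor(im,cv2.COLOR_BGR2HSV)
    m=((h[...,1]<45)&(h[...,2]>110)).astype(np.uint8);m=cv2.morphologyEx(m,2,np.ones((3,3)))
    for c in cv2.findContours(m,0,2)[0]:
        if cv2.contourArea(c)>250:
            (u,v),wh,a=cv2.minAreaRect(c);x,y,w,hh=cv2.boundingRect(c)
            print('blob',(x,y,w,hh),'ctr',onz('wrist',(u,v),z,P).round(4),'area',cv2.contourArea(c))
E
python3 -c "
from chk import *
plan((.568,.1165,.025,86));cap()"
```

```text
tcp [0.5659 0.1158 0.0846] yaz 85.9 z [-0.005 -0.002 -1.   ] w 0.0557 t 27.85 j7 1.43
[-0.23  0.1   5.96] tw -0.1 rows 1.0
blob (79, 155, 55, 119) ctr [0.5532 0.0229 0.06  ] area 5219.0
blob (227, 127, 62, 145) ctr [0.5508 0.1186 0.06  ] area 7341.0
```

Request:
move_arm:
  rows: [-0.2,0.2,2,0,-0.2,0.2,4,0,-0.2,0.2,5.9,0,-0.2,0.2,5.9,0,-0.2,0.2,5.9,0]

```text
clock: 28.52
tcp_pos: [0.5704, 0.1181, 0.0285]
orientation: [0.111, 3.139, 0.001]
contact_force: [-0.8, 0.4, -0.6]
grip_width: 0.0553
gripper_force: 0.0
```

Request:
move_arm:
  rows: [0,0,0,0,0,0,0,0,0,0,0,0,0,0,0,0,0,0,0,0]
  fingers: 0
  newtons: 50

```text
clock: 29.15
tcp_pos: [0.5707, 0.118, 0.0291]
orientation: [0.111, 3.138, 0.001]
contact_force: [-0.8, -0.7, 6.4]
grip_width: 0.0332
gripper_force: 49.8
```

Request:
move_arm:
  rows: [0,0,-1,0,0,0,-3,0,0,0,-6,0,0,0,-10,0,0,0,-15,0,0,0,-15,0]

```text
clock: 29.9
tcp_pos: [0.5728, 0.1184, 0.1831]
orientation: [0.111, 3.132, 0.006]
contact_force: [0.5, -0.4, -5.3]
grip_width: 0.0333
gripper_force: 51.0
```

```bash
python3 -c "
from plan import *
plan((.54,.20,.175,96.8),(.4575,.2715,.175,96.8),(.4575,.2715,.12,96.8),(.4575,.2715,.0866,96.8))"
```

```text
tcp [0.5728 0.1184 0.1831] yaz 85.9 z [ 0.008  0.004 -1.   ] w 0.0333 t 29.9 j7 1.37
[3.86 7.9  0.81] tw -10.9 rows 1.4
[12.59 14.45  0.77] tw -10.9 rows 1.7
[12.63 14.42  6.27] tw -10.9 rows 0.9
[12.66 14.41  9.61] tw -10.9 rows 0.5
```

Request:
move_arm:
  rows: [2,4,0,-5,4,8,0,-11,7,10,0,-11,10,12.5,0,-11,12.4,14.4,0.5,-11,12.4,14.4,3,-11,12.4,14.4,5,-11,12.4,14.4,5,-11]

```text
clock: 30.9
tcp_pos: [0.4544, 0.2692, 0.1263]
orientation: [0.191, -3.131, 0.004]
contact_force: [0.0, 0.1, -4.1]
grip_width: 0.0332
gripper_force: 51.1
```

```bash
python3 -c "
from plan import *
plan((.459,.2717,.12,96.8),(.459,.2717,.09,96.8))"
```

```text
tcp [0.4544 0.2692 0.1263] yaz 97.0 z [-0.004 -0.003 -1.   ] w 0.0332 t 30.9 j7 1.19
[-0.49  0.19  0.63] tw 0.2 rows 0.1
[-0.51  0.2   3.63] tw 0.2 rows 0.5
```

Request:
move_arm:
  rows: [0,0,0,0,0,0,0,0]
  newtons: 25

```text
clock: 31.15
tcp_pos: [0.4569, 0.2707, 0.129]
orientation: [-0.19, 3.135, 0.002]
contact_force: [1.5, -0.1, -5.6]
grip_width: 0.033
gripper_force: 51.1
```

```bash
python3 -c "
from plan import *
plan((.459,.2717,.12,96.8),(.459,.2717,.09,96.8))"
```

```text
tcp [0.4569 0.2707 0.129 ] yaz 96.9 z [ 0.001  0.001 -1.   ] w 0.033 t 31.15 j7 1.19
[-0.22  0.07  0.9 ] tw 0.1 rows 0.1
[-0.22  0.07  3.9 ] tw 0.1 rows 0.5
```

Request:
move_arm:
  rows: [-0.2,0,0.7,0,-0.2,0,1.4,0,-0.2,0,1.8,0,-0.2,0,2.2,0,-0.2,0,2.2,0]
  fingers: 0
  newtons: 25

```text
clock: 31.78
tcp_pos: [0.4558, 0.271, 0.1058]
orientation: [0.193, -3.131, 0.0]
contact_force: [-8.8, -0.7, 4.7]
grip_width: 0.0327
gripper_force: 51.1
```

Request:
move_arm:
  rows: [0,0,0.4,0,0,0,0.8,0,0,0,0.8,0]

```text
clock: 32.15
tcp_pos: [0.453, 0.2705, 0.0973]
orientation: [0.194, -3.125, 0.002]
contact_force: [-15.2, 0.0, 7.8]
grip_width: 0.033
gripper_force: 52.8
```

Request:
move_arm:
  rows: [0.2,0,0.3,0,0.2,0,0.6,0,0.2,0,0.6,0]

```text
clock: 32.52
tcp_pos: [0.4514, 0.2703, 0.0913]
orientation: [0.194, -3.126, 0.002]
contact_force: [-14.6, -1.0, 7.0]
grip_width: 0.0329
gripper_force: 53.5
```

Request:
move_arm:
  rows: [0.1,0,0.2,0,0.1,0,0.4,0,0.1,0,0.4,0]

```text
clock: 32.9
tcp_pos: [0.4506, 0.2702, 0.0874]
orientation: [0.193, -3.127, 0.002]
contact_force: [-14.7, -1.1, 6.5]
grip_width: 0.0327
gripper_force: 54.0
```

Request:
move_arm:
  rows: [0,0,0.2,0,0,0,0.5,0,0,0,0.5,0]

```text
clock: 33.28
tcp_pos: [0.4508, 0.2703, 0.0854]
orientation: [0.193, -3.126, -0.0]
contact_force: [-23.9, -6.6, 40.3]
grip_width: 0.0327
gripper_force: 58.9
```

Request:
move_arm:
  rows: [0,0,-0.3,0,0,0,-0.4,0]

```text
clock: 33.52
tcp_pos: [0.4555, 0.2705, 0.0873]
orientation: [-0.191, 3.135, 0.001]
contact_force: [0.8, 0.6, -4.6]
grip_width: 0.0327
gripper_force: 53.1
```

Request:
move_arm:
  rows: [0,0,0,0,0,0,0,0,0,0,0,0,0,0,-2,0,0,0,-6,0,0,0,-11,0,0,0,-16,0,0,0,-22,0,0,0,-28,0,0,0,-28,0]
  fingers: 0.65

```text
clock: 34.78
tcp_pos: [0.4578, 0.2714, 0.3723]
orientation: [-0.19, 3.128, 0.01]
contact_force: [0.5, -0.2, -0.1]
grip_width: 0.0553
gripper_force: 0.0
```

```bash
python3 -c "
from chk import *
plan((.562,.022,.3,86),(.562,.022,.085,86));cap(.12)
P=r.camera_params('wrist');b=r.grab_frame('wrist');cv2.imwrite('pics/w9.png',b);cv2.imwrite('pics/w9b.png',cv2.resize(b,(800,600)))
import pickle;pickle.dump(P,open('w9.pkl','wb'))"
```

```text
tcp [0.4578 0.2714 0.3723] yaz 96.9 z [ 0.007  0.007 -1.   ] w 0.0553 t 34.77 j7 1.09
[ -7.28 -26.06   7.13] tw 10.9 rows 4.5
[ -7.11 -26.19  28.63] tw 10.9 rows 3.4
blob (373, 346, 47, 38) ctr [0.7766 0.546  0.12  ] area 1037.5
blob (82, 170, 25, 49) ctr [0.5326 0.0559 0.12  ] area 868.5
blob (18, 160, 24, 50) ctr [ 0.529  -0.0316  0.12  ] area 873.0
blob (244, 120, 24, 56) ctr [0.4414 0.2689 0.12  ] area 1202.0
blob (0, 9, 48, 42) ctr [ 0.3359 -0.0232  0.12  ] area 748.0
blob (263, 0, 56, 62) ctr [0.2972 0.2938 0.12  ] area 2586.0
```

View pics/w9b.png

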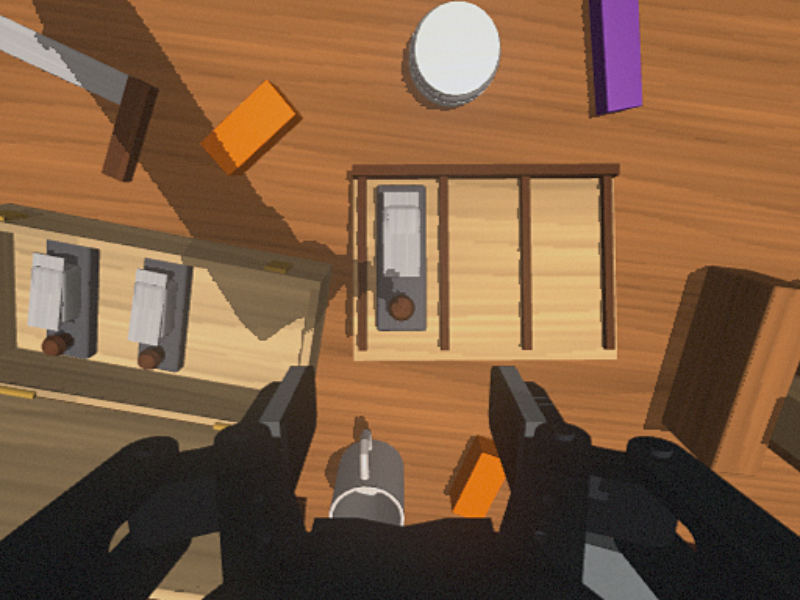

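Request:
move_arm:
  rows: [-1.5,-6,0,5,-3,-12,1,10.9,-5,-18,4,10.9,-7,-24,8,10.9,-7.1,-26.1,13,10.9,-7.1,-26.1,19,10.9,-7.1,-26.1,25,10.9,-7.1,-26.1,28.5,10.9,-7.1,-26.1,28.5,10.9,-7.1,-26.1,28.5,10.9]

```text
clock: 36.12
tcp_pos: [0.5578, 0.0196, 0.0827]
orientation: [0.109, 3.14, 0.0]
contact_force: [0.9, 0.6, 0.4]
grip_width: 0.055
gripper_force: 0.0
```

```bash
python3 -c "
from chk import *
plan((.562,.022,.027,86));cap()"
```

```text
tcp [0.5578 0.0196 0.0827] yaz 86.0 z [ 0.  0. -1.] w 0.055 t 36.12 j7 1.66
[-0.4   0.27  5.57] tw 0.0 rows 0.9
blob (237, 157, 54, 106) ctr [0.5482 0.0237 0.06  ] area 3742.5
```

Request:
move_arm:
  rows: [-0.4,0.3,2,0,-0.4,0.3,4,0,-0.4,0.3,5.5,0,-0.4,0.3,5.5,0,-0.4,0.3,5.5,0]

```text
clock: 36.8
tcp_pos: [0.5621, 0.0225, 0.0274]
orientation: [0.108, 3.139, 0.001]
contact_force: [-0.2, 0.2, 0.2]
grip_width: 0.0554
gripper_force: 0.0
```

Request:
move_arm:
  rows: [0,0,0,0,0,0,0,0,0,0,0,0,0,0,0,0,0,0,0,0]
  fingers: 0
  newtons: 45

```text
clock: 37.42
tcp_pos: [0.5623, 0.0224, 0.0278]
orientation: [0.109, 3.139, 0.001]
contact_force: [-1.5, -0.8, 6.6]
grip_width: 0.0332
gripper_force: 45.2
```

Request:
move_arm:
  rows: [0,0,-1,0,0,0,-3,0,0,0,-6,0,0,0,-10,0,0,0,-15,0,0,0,-15,0,0,0,-15,0]

```text
clock: 38.3
tcp_pos: [0.5603, 0.0228, 0.1759]
orientation: [-0.107, -3.137, -0.001]
contact_force: [-0.1, 0.7, -5.6]
grip_width: 0.0332
gripper_force: 45.7
```

```bash
python3 -c "
from plan import *
plan((.55,.22,.20,96.8),(.452,.349,.19,96.8),(.452,.349,.13,96.8))"
```

```text
tcp [0.5603 0.0228 0.1759] yaz 86.1 z [-0.003  0.    -1.   ] w 0.0332 t 38.3 j7 1.59
[ 2.38 19.6  -2.4 ] tw -10.7 rows 3.2
[13.03 31.8  -1.37] tw -10.7 rows 2.6
[13.02 31.8   4.63] tw -10.7 rows 1.0
```

Request:
move_arm:
  rows: [0.5,4,-2.5,0,1,9,-2.5,-3,2,14,-2.5,-6,2.4,19.6,-2.4,-10.7,6,24,-2.4,-10.7,10,28,-2.4,-10.7,13,31.8,-2,-10.7,13,31.8,1,-10.7,13,31.8,4.5,-10.7,13,31.8,4.5,-10.7]

```text
clock: 39.55
tcp_pos: [0.4505, 0.3462, 0.1278]
orientation: [0.185, -3.128, 0.01]
contact_force: [-1.0, -0.1, -5.1]
grip_width: 0.0331
gripper_force: 46.6
```

Request:
move_arm:
  rows: [0,0,0,0,0,0,0,0]

```text
clock: 39.8
tcp_pos: [0.4547, 0.3491, 0.1333]
orientation: [-0.185, 3.135, 0.003]
contact_force: [0.3, 0.6, -4.8]
grip_width: 0.0333
gripper_force: 46.6
```

```bash
python3 -c "
from plan import *
plan((.452,.349,.106,96.8),(.452,.349,.088,96.8))"
```

```text
tcp [0.4547 0.3491 0.1333] yaz 96.7 z [ 0.001  0.002 -1.   ] w 0.0333 t 39.8 j7 1.13
[0.27 0.01 2.73] tw -0.1 rows 0.4
[0.27 0.01 4.53] tw -0.1 rows 0.3
```

Request:
move_arm:
  rows: [0,0,1,0,0,0,2,0,0,0,2.4,0,0,0,2.8,0,0.2,0,3.2,0,0.2,0,3.6,0,0.2,0,4,0,0.2,0,4.2,0,0.2,0,4.2,0]

```text
clock: 40.92
tcp_pos: [0.4483, 0.3479, 0.0894]
orientation: [0.187, -3.129, 0.002]
contact_force: [-9.6, -2.2, 4.1]
grip_width: 0.033
gripper_force: 48.5
```

Request:
move_arm:
  rows: [0,0,0.2,0,0,0,0.4,0,0,0,0.4,0]

```text
clock: 41.3
tcp_pos: [0.4485, 0.3481, 0.087]
orientation: [0.186, -3.129, 0.001]
contact_force: [-14.3, -5.7, 19.1]
grip_width: 0.033
gripper_force: 50.7
```

Flat (force rises); ease off, release, rise.

Request:
move_arm:
  rows: [0,0,-0.2,0,0,0,-0.3,0]

```text
clock: 41.55
tcp_pos: [0.4519, 0.3486, 0.089]
orientation: [-0.185, 3.136, 0.001]
contact_force: [0.2, 0.6, -4.3]
grip_width: 0.0334
gripper_force: 47.7
```

Request:
move_arm:
  rows: [0,0,0,0,0,0,0,0,0,0,0,0,0,0,-2,0,0,0,-6,0,0,0,-11,0,0,0,-16,0,0,0,-22,0,0,0,-28,0,0,0,-28,0]
  fingers: 0.65

```text
clock: 42.8
tcp_pos: [0.4543, 0.3496, 0.3746]
orientation: [-0.184, 3.129, 0.012]
contact_force: [0.1, -0.3, -0.1]
grip_width: 0.0557
gripper_force: 0.0
```

```bash
python3 -c "
from chk import *
plan((.557,-.0785,.3,86),(.557,-.0785,.085,86));cap(.12)"
```

```text
tcp [0.4543 0.3496 0.3746] yaz 96.7 z [ 0.006  0.008 -1.   ] w 0.0557 t 42.8 j7 1.02
[ -5.13 -43.77   7.19] tw 10.7 rows 7.1
[ -4.98 -43.92  28.69] tw 10.7 rows 3.4
blob (373, 353, 35, 31) ctr [0.7824 0.6134 0.12  ] area 735.0
blob (191, 280, 25, 49) ctr [0.6881 0.294  0.12  ] area 434.5
blob (242, 123, 28, 87) ctr [0.4629 0.3504 0.12  ] area 1642.0
blob (186, 116, 25, 54) ctr [0.4404 0.2708 0.12  ] area 1221.5
blob (0, 30, 29, 31) ctr [0.3497 0.0394 0.12  ] area 530.0
blob (207, 0, 57, 58) ctr [0.2989 0.3063 0.12  ] area 2596.5
```

Request:
move_arm:
  rows: [-0.5,-6,0,5,-1,-12,0,10.7,-2,-18,0,10.7,-3,-24,0,10.7,-4,-30,1,10.7,-4.5,-36,4,10.7,-5,-42,9,10.7,-5,-43.9,14,10.7,-5,-43.9,20,10.7,-5,-43.9,24,10.7]

```text
clock: 44.1
tcp_pos: [0.5506, -0.0824, 0.125]
orientation: [-0.111, -3.135, 0.001]
contact_force: [0.6, 1.0, 0.7]
grip_width: 0.0552
gripper_force: 0.0
```

Request:
move_arm:
  rows: [0,0,2,0,0,0,4.5,0,0,0,4.5,0]

```text
clock: 44.48
tcp_pos: [0.5504, -0.0815, 0.0813]
orientation: [-0.108, -3.133, 0.001]
contact_force: [0.1, -0.4, -0.4]
grip_width: 0.0554
gripper_force: 0.0
```

```bash
python3 -c "
from chk import *
plan((.557,-.0785,.027,86));cap()"
```

```text
tcp [ 0.5504 -0.0815  0.0813] yaz 86.0 z [-0.007 -0.    -1.   ] w 0.0554 t 44.48 j7 1.94
[-0.67  0.35  5.43] tw 0.0 rows 0.9
blob (240, 163, 52, 120) ctr [ 0.5489 -0.0761  0.06  ] area 5038.5
```

Request:
move_arm:
  rows: [-0.5,0.4,2,0,-0.5,0.4,4,0,-0.5,0.4,5.3,0,-0.5,0.4,5.3,0,-0.5,0.4,5.3,0]

```text
clock: 45.15
tcp_pos: [0.5586, -0.0782, 0.0312]
orientation: [-0.109, -3.14, -0.0]
contact_force: [0.1, -0.4, 0.2]
grip_width: 0.0554
gripper_force: 0.0
```

Request:
move_arm:
  rows: [0,0,0,0,0,0,0,0,0,0,0,0,0,0,0,0,0,0,0,0]
  fingers: 0
  newtons: 45

```text
clock: 45.78
tcp_pos: [0.559, -0.0781, 0.0317]
orientation: [0.108, 3.139, 0.001]
contact_force: [-0.6, -0.1, 5.5]
grip_width: 0.0328
gripper_force: 45.5
```

Request:
move_arm:
  rows: [0,0,-1,0,0,0,-3,0,0,0,-6,0,0,0,-10,0,0,0,-15,0,0,0,-17,0,0,0,-17,0]

```text
clock: 46.65
tcp_pos: [0.5594, -0.078, 0.2032]
orientation: [0.108, 3.136, 0.002]
contact_force: [0.1, 0.3, -3.8]
grip_width: 0.0328
gripper_force: 45.7
```

```bash
python3 -c "
from plan import *
plan((.55,.22,.21,96.8),(.444,.426,.2,96.8),(.444,.426,.13,96.8))"
```

```text
tcp [ 0.5594 -0.078   0.2032] yaz 86.1 z [ 0.004  0.001 -1.   ] w 0.0328 t 46.65 j7 1.82
[ 2.98 29.67 -0.65] tw -10.7 rows 4.8
[14.98 49.49  0.34] tw -10.7 rows 3.7
[15.   49.48  7.34] tw -10.7 rows 1.1
```

Request:
move_arm:
  rows: [0.5,6,-0.5,-3,1,12,-0.5,-6,2,18,-0.5,-9,2.5,24,-0.5,-10.7,3,29.7,-0.5,-10.7,6.5,34.5,-0.5,-10.7,9.5,39.5,-0.5,-10.7,12.5,44.5,0,-10.7,15,49.5,0.3,-10.7,15,49.5,2,-10.7]

```text
clock: 47.9
tcp_pos: [0.4386, 0.4324, 0.1799]
orientation: [0.2, -3.133, -0.004]
contact_force: [0.2, 0.3, -4.0]
grip_width: 0.0331
gripper_force: 46.1
```

Request:
move_arm:
  rows: [0,0,2,0,0,0,5,0,0,0,5,0,0,0,5,0]

```text
clock: 48.4
tcp_pos: [0.4437, 0.4253, 0.1316]
orientation: [-0.182, 3.136, 0.0]
contact_force: [0.0, 0.1, -2.5]
grip_width: 0.0327
gripper_force: 46.1
```

```bash
python3 -c "
from plan import *
plan((.444,.426,.11,96.8),(.444,.426,.091,96.8))"
```

```text
tcp [0.4437 0.4253 0.1316] yaz 96.7 z [ 0.  0. -1.] w 0.0327 t 48.4 j7 1.11
[-0.03  0.07  2.16] tw -0.1 rows 0.3
[-0.03  0.07  4.06] tw -0.1 rows 0.3
```

Request:
move_arm:
  rows: [-0.4,0,0.8,0,-0.4,0,1.5,0,-0.4,0,2,0,-0.4,0,2.4,0,-0.3,0,2.8,0,-0.2,0,3.2,0,-0.2,0,3.6,0,-0.2,0,3.8,0,-0.2,0,3.8,0]

```text
clock: 49.52
tcp_pos: [0.4412, 0.4264, 0.0929]
orientation: [0.187, -3.129, 0.001]
contact_force: [-10.1, -3.1, 7.1]
grip_width: 0.0331
gripper_force: 50.0
```

Request:
move_arm:
  rows: [0,0,0.2,0,0,0,0.4,0,0,0,0.4,0]

```text
clock: 49.9
tcp_pos: [0.4413, 0.4265, 0.0916]
orientation: [0.187, -3.128, -0.001]
contact_force: [-17.4, -8.1, 30.7]
grip_width: 0.0336
gripper_force: 53.0
```

Request:
move_arm:
  rows: [0,0,-0.3,0,0,0,-0.4,0]

```text
clock: 50.15
tcp_pos: [0.4448, 0.4268, 0.0934]
orientation: [-0.186, 3.136, 0.002]
contact_force: [0.9, 0.5, -3.1]
grip_width: 0.0327
gripper_force: 48.9
```

Request:
move_arm:
  rows: [0,0,0,0,0,0,0,0,0,0,0,0,0,0,-2,0,0,0,-6,0,0,0,-11,0,0,0,-16,0,0,-4,-22,0,0,-8,-28,0,0,-8,-28,0]
  fingers: 0.65

```text
clock: 51.4
tcp_pos: [0.4568, 0.3443, 0.3784]
orientation: [-0.178, 3.132, 0.009]
contact_force: [0.5, 0.5, -1.1]
grip_width: 0.0556
gripper_force: 0.0
```

```bash
cat > fin.py <<'E'
from plan import *
plan()
np.set_printoptions(precision=4,suppress=True,linewidth=150)
P=r.camera_params('wrist');im=r.grab_frame('wrist');cv2.imwrite('pics/fin.png',im)
h=cv2.cvtColor(im,cv2.COLOR_BGR2HSV)
# rectify the bed: sample at body-top height (20 mm above bed), bed frame
yaw=np.radians(6.8);C=np.array([.4659,.351,.072]);Rm=R.from_euler('zy',[yaw,-.31]).as_matrix()
def px(x,y,z):return proj('wrist',C+Rm@np.array([x,y,z]),P)
# dark grey body: low saturation, mid/dark value -> blobs, back to bed plane
m=((h[...,1]<60)&(h[...,2]>40)&(h[...,2]<125)).astype(np.uint8)
w=((h[...,1]<45)&(h[...,2]>125)).astype(np.uint8)
roi=np.zeros_like(m);cv2.fillPoly(roi,[np.array([px(*q,0) for q in[(-.082,-.12),(-.082,.12),(.09,.12),(.09,-.12)]],int)],1)
al=cv2.morphologyEx((m|w)&roi,2,np.ones((3,3)))
def bed(uv,zz):
    o,d=ray('wrist',uv,P);o=Rm.T@(o-C);d=Rm.T@d;t=(zz-o[2])/d[2];return (o+d*t)[:2]
for name,mm,zz in(('body',al,.02),('cap',w&roi,.052)):
    for c in cv2.findContours(mm,0,2)[0]:
        if cv2.contourArea(c)>400:
            q=np.array([bed(p,zz) for p in cv2.boxPoints(cv2.minAreaRect(c))]);a=cv2.minAreaRect((q*1000).astype(np.float32))
            print(name,'centre mm',np.round(a[0],1),'size',np.round(a[1],1),'ang',round(a[2],1))
E
python3 fin.py
```

```text
tcp [0.4568 0.3443 0.3784] yaz 96.5 z [ 0.004  0.006 -1.   ] w 0.0556 t 51.4 j7 1.07
body centre mm [ 8.4 77.6] size [ 47.6 134.5] ang 89.1
body centre mm [ 6.4 -1.9] size [ 44.  133.4] ang 89.3
body centre mm [ -2.7 -78. ] size [ 44.8 132.6] ang 89.5
cap centre mm [-7.9 76.7] size [31.7 73. ] ang 89.1
cap centre mm [-9.6 -2.5] size [31.3 72.3] ang 89.4
cap centre mm [-22.1 -78.5] size [32.2 66.4] ang 89.6
```

```bash
python3 -c "
from plan import *
ok=[]
for n in('scene','side'):
    im=r.grab_frame(n);u,v=proj(n,(.695,.012,.29)).round().astype(int);p=im[v-1:v+2,u-1:u+2].reshape(-1,3).astype(int).mean(0);print(n,p);ok.append(np.ptp(p)<25 and p.mean()>120)
print(ok)
if ok[1] or ok[0]: print(r.hand_in())
"
```

```text
scene [229.55555556 231.11111111 235.77777778]
side [169.33333333 170.77777778 179.11111111]
[np.True_, np.True_]
the job is handed in; nothing more can be done
None
```

The job is handed in at about 51 s of robot time: both offcuts on the lid (b and c) are in the scrap box, the lid is open on its stop, and all three planes lie sole-down in their own bays on the till; the bystanders and look-alikes were never touched.

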